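# Close the skylight of the produce case with the hooked pole

### The arm

A 6-joint arm with a two-finger parallel gripper is mounted at the origin on a cart in front of the work surface, level with it; the furniture and walls round the work are solid. World frame = base frame: x ahead of the robot, y to its left, z up, the work surface at z = 0. Lengths are in m, angles in rad, forces in N, time in s.
With the tool pointing down it reaches from about 0.375 to 0.9 m from the base axis. Payload 3.1 kg.
Tool frame: the origin (TCP) lies midway between the tips of the shut fingers; the grasp point (between the pads) lies 19 mm behind it; z points along the fingers, y is the line along which they close (so a half turn about z gives the same grasp; the last joint's range is limited). The gripper opens to 85 mm and grips with 20 to 120 N. Pads are 22 mm wide; open, the fingers measure 114 mm over their backs; the gripper's body (76 mm by 85 mm) begins 54 mm behind the grasp point. The pads swing forward as they close: fully open they stand 13 mm farther back than shut.
Start: joints at [0.928, 0.527, 1.433, -0, 1.181, -0.178], TCP at [0.28, 0.559, 0.231] pointing down, gripper open.
Joint ranges: [-3.08, 3.08], [-0.75, 2.2], [0.22, 2.44], [-1.43, 4.57], [0, 2.65], [-2.85, 2.85]. Speed limits (rad/s): [2.79, 2.79, 3.14, 3.14, 3.14, 3.14].

### API

Orientations are given as a unit quaternion [x, y, z, w].
In Python, from station import manip gives the robot as it stands.
- The arm moves only by the tool move_arm, never from a script. Its argument "increments" is a list that holds one entry, the list of rows, each a list of 5 numbers: the gripper's target within -1 to 1 (shut at 1, half-way at 0, fully open at -1), then the shift along the world's x, y, z in m, then the turn about the world's z in degrees. In form: [[[fingers, dx, dy, dz, twist], ...]]. A call has 1 to 8 rows; each row shifts and turns the commanded pose from where the row before left it; what a row does not reach is not made up. A row lasts 1/10 s, in which the tool goes at most 50 mm and 8.59 degrees, less where a joint would pass 70% of its speed; a pose out of reach is approached as far as the arm can. A call with a gripper value outside its range is refused whole. The fingers move at their own pace and stop on an object; "newtons" is the grip in N (left out, the last holds). Time passes only in rows, so rows that do not move let the fingers close. It gives the time, the measured TCP pose, the force, the opening and the grip force at its end, in the units of the state.
- manip.sense(): the state, without advancing time (a new reading comes with each control period).
- manip.snapshot(name): name is "side" or "top" or "wrist"; returns a dict with "img" (384x512x3 uint8, red, green, blue), "fx", "fy", "cx", "cy" (pixels), "world_to_cam" (4x4, takes a point from world to camera coordinates); the wrist camera has in their place "tool_from_camera" (4x4, takes a point from camera to tool coordinates, whose origin is the TCP and whose axes are the flange's). Camera axes: x right, y down, z forward; pixel columns grow to the right and rows downward; lengths in m; the calibration is good to about 2 mm. A picture is of the moment at which its call begins: read the wrist's pose just before it. There is no depth.
- manip.sign_off(): hands the job in; it is judged then, once.
Trained networks look in the newest picture that a camera, given by its name, has taken for a name from the list of things; names that differ only in an ending like _2 or _b are one class to them, and where a whole thing is asked for, a point or a joint stands for the part that bears it (a point fixed in the world has none). Each returns a list of dicts, best first, with "confidence" (0 to 1); they miss things now and then, are a little off and sometimes report something else, mostly with a low value. They report only what shows in the picture. A call takes as long as a camera call.
- manip.spot_in(label, camera): "xyz" ([x, y, z] in m, in world coordinates, good to about 4 mm: the middle of the surface that is visible of it).
- manip.mark_of(label, camera): "xyz" ([x, y, z] in m, in world coordinates, good to about 4 mm: a listed point, or the origin of a listed thing).
The state is a dict: "t": time; "q": joint angles; "qd": joint speeds; "tau": joint torques, N m; "tcp_pos": TCP position; "tool_rot": TCP orientation; "force": force on the tool from outside, world axes, zero at the start; "ft_torque": the same for the moment, N m; "finger_gap": opening from 0.0 (shut) to 1.0 (fully open); "gripper_force": force on a finger pad.
Only numpy, scipy, OpenCV 4.12 (cv2) and the standard library are available. Lean on these libraries where they do the work, as an engineer would, in place of code of your own. Each camera call takes 0.05 s, during which the arm holds its last target. There are 200 camera calls.

### The job

The skylight flap in the roof of the wooden produce case stands open. Take the hooked pole, put its hook through the ring eye on the edge of the flap from the right, and with the hook in the eye swing the flap fully shut. Then unhook the pole and lay it down flat on the worktop, leaving the skylight shut.

Things in the scene. Friction and masses are not known exactly. Their poses are not given: they have to be found in the camera images.
- pole: Hooked pole, 0.15 kg: wood bar handle 170x18x22 mm, then a 7 mm steel rod with a right-angle end hook. Not the black turner beside it (places may swap). Origin: middle of the handle's underside at the balance point, where to grip; handle runs 40 mm along +x (to the hook), 130 mm along -x; z up. At x=130, 11 mm up, the rod bends to +y (left, when x points away from the robot): pin ends at y=42 mm.
- hook_tip (a point): End of the hook's pin, on its centre line, at x = 130, y = 42, z = 11 mm in the pole's frame; same axes as the pole.
- eye (a point): Centre of the steel ring on the flap's free edge: hole 32 mm, bar 8 mm thick. Axes turn with the flap: y is the hole's axis, level, along the hinge, to the left seen from the robot; x points to the hinge line, 130 mm away (flap edge 30 mm away, flap 190 mm wide, ring in its middle); z up when shut. Fixed case below: 150 deep, 220 wide, 165 mm high, hinge 170 mm up, 100 mm behind the front.
- skylight (a joint): Flap angle in rad: 0 shut (level, eye toward the robot, 170 mm above the worktop), growing as the eye rises and swings back, at most 1.4. A friction hinge holds it at any angle; about 1 N at the eye moves it. A pin along y turns freely in the eye but has 12 mm of play all round, so the flap lags up to 0.1 rad: go that much past level.

How it is judged:
By the outcome, as a careful person would: the job done as asked, in the order asked, and still so for the second after the job is handed in, with the robot touching nothing.
It also fails if it takes over 61 s, if anything falls off the work surface, if the arm or the gripper's body presses on something with over 40 N, if the wrist force passes 120 N, or if a joint passes its speed limit or range.

## Working session

There is one attempt and no reset: what is moved stays moved. The work goes in short steps, Python scripts to look and compute and a tool call to move; the robot and the scene stay as the last step left them, time stands still between calls to the robot, and variables do not carry over. Pictures are saved under pics/ and viewed, at most 10 in all, crops included, and the job is handed in when it is done.

Besides the shell and the picture viewer there is one more tool, called after "Emit:" as a command line: name --argument value ..., lists and objects as JSON in quotes. move_arm: Moves the arm, as the interface text tells. Its arguments: {"type":"object","properties":{"increments":{"type":"array","items":{"type":"array","items":{"type":"array","items":{"type":"number"}}}},"newtons":{"type":"number"}},"required":["increments"]}

```bash
mkdir -p pics
cat > h.py <<'E'
from station import manip
import cv2, numpy as np
np.set_printoptions(precision=4,suppress=True)
def snap(c,n):
    s=manip.snapshot(c); cv2.imwrite(f'pics/{n}.png',cv2.cvtColor(s['img'],cv2.COLOR_RGB2BGR)); return s
def marks(cam,labels,n=2):
    for l in labels:
        for f in ('mark_of','spot_in'):
            for d in getattr(manip,f)(l,cam)[:n]: print(cam,f,l,np.round(d['xyz'],4),round(d['confidence'],2))
E
python3 - <<'E'
from h import *
a=snap('side','s1');b=snap('top','t1')
cv2.imwrite('pics/st1.png',cv2.resize(np.vstack([a['img'],b['img']])[:,:,::-1],(512,600)) if 0 else cv2.resize(np.hstack([a['img'],b['img']])[:,:,::-1],(800,300)))
for c in('side','top'): marks(c,['pole','hook_tip','eye','skylight'])
s=manip.sense();print(s['t'],s['tcp_pos'],s['tool_rot'],s['finger_gap'])
E
```

```text
side mark_of pole [ 0.4642 -0.214  -0.0013] 0.61
side spot_in pole [ 0.4394 -0.2045  0.0191] 0.98
side mark_of hook_tip [ 0.6033 -0.1748  0.0116] 0.88
side spot_in hook_tip [ 0.4455 -0.2064  0.0191] 0.88
side mark_of eye [0.6284 0.0479 0.2771] 0.77
side spot_in eye [0.6668 0.0536 0.226 ] 0.67Traceback (most recent call last):
  File "<stdin>", line 4, in <module>
  File "h.py", line 9, in marks
    for d in getattr(manip,f)(l,cam)[:n]: print(cam,f,l,np.round(d['xyz'],4),round(d['confidence'],2))
             ~~~~~~~~~~~~~~~~^^^^^^^
ValueError: it knows: eye, hook_tip, pole
```

View pics/s1.png

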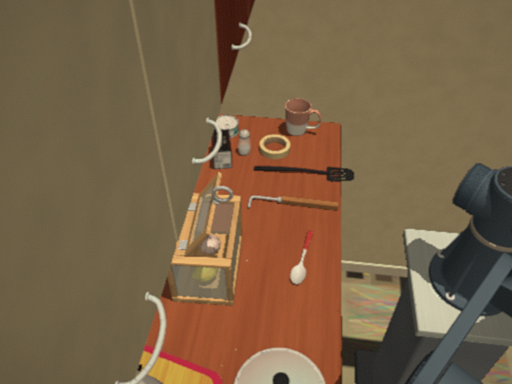

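View pics/t1.png

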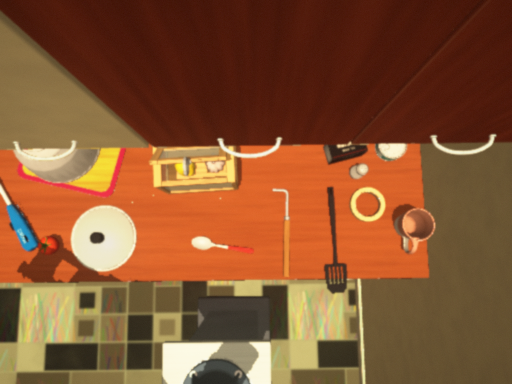

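The side view shows the case at left, with its ring at (222,194). The pole lies at (250–337, 202) with the hook toward the wall, and the black turner is above it. In the top view the pole is at column 287, rows 188–275, and the case at columns 152–237, rows 147–192.

Run:
```python
from h import *
for i in range(2):
    for c in('side','top'):
        s=snap(c,f'{c}2'); marks(c,['pole','hook_tip','eye'],1)
for c in ('side','top'):
    s=manip.snapshot(c); i=s['img'];T=s['world_to_cam']
    print(c,np.linalg.inv(T)[:3,3],s['fx'],s['cx'],s['cy'])
    def P(p):
        v=T@[*p,1]; return np.array([s['fx']*v[0]/v[2]+s['cx'],s['fy']*v[1]/v[2]+s['cy']])
    # predicted case/flap outline for check
    for n,p in dict(fl=(.6,.16,.165),fr=(.6,-.06,.165),bl=(.75,.16,.165),br=(.75,-.06,.165),fl0=(.6,.16,0),fr0=(.6,-.06,0),eye=(.628,.05,.277),hr=(.7,-.045,.17),hl=(.7,.145,.17)).items(): print(n,P(p))
    im=cv2.resize(i[140:310,150:350] if c=='side' else i[130:290,140:300],None,fx=4 if c=='side' else 3,fy=3.5 if c=='side' else 3,interpolation=cv2.INTER_CUBIC)
    if c=='side': im=cv2.resize(i[165:310,155:345],None,fx=4,fy=4,interpolation=cv2.INTER_CUBIC)
    cv2.imwrite(f'pics/{c}c.png',im[:,:,::-1])
s=manip.sense();print(s['t'],s['tcp_pos'],s['tool_rot'],s['finger_gap'])
```

```text
side mark_of pole [ 0.4653 -0.2136 -0.0016] 0.83
side spot_in pole [ 0.4398 -0.2052  0.0188] 0.9
side mark_of hook_tip [ 0.6055 -0.1745  0.0109] 0.6
side spot_in hook_tip [ 0.4443 -0.2044  0.0204] 0.91
side mark_of eye [0.6281 0.0469 0.2765] 0.68
side spot_in eye [0.6651 0.0553 0.2248] 0.7
top mark_of pole [ 0.4688 -0.2126  0.0002] 0.68
top spot_in pole [ 0.442  -0.2108  0.0231] 0.92
top mark_of hook_tip [ 0.6016 -0.1762  0.0131] 0.63
top spot_in hook_tip [ 0.4412 -0.2138  0.0186] 0.79
top mark_of eye [0.6256 0.0466 0.2773] 0.73
top spot_in eye [0.6621 0.0522 0.23  ] 0.91
side spot_in pole [ 0.4373 -0.2079  0.015 ] 0.95
side mark_of hook_tip [ 0.6035 -0.1753  0.0142] 0.8
side spot_in hook_tip [ 0.4458 -0.2014  0.019 ] 0.64
side mark_of eye [0.6252 0.0473 0.2791] 0.68
side spot_in eye [0.6666 0.0557 0.224 ] 0.83
top mark_of pole [ 0.4696 -0.2144  0.0005] 0.71
top spot_in pole [ 0.4424 -0.2147  0.0213] 0.61
top mark_of hook_tip [ 0.5988 -0.1765  0.0095] 0.64
top spot_in hook_tip [ 0.4432 -0.2124  0.0169] 0.85
top mark_of eye [0.6278 0.0474 0.276 ] 0.96
top spot_in eye [0.6645 0.0474 0.2309] 0.74
side [0.46   0.7401 0.9917] 459.1261302704623 258.90410835876196 190.63843751244286
fl [225.6258 268.8565]
fr [240.6185 197.5018]
bl [158.6735 261.928 ]
br [182.3955 192.2492]
fl0 [228.7745 308.8968]
fr0 [242.0177 239.1577]
eye [219.2547 196.1066]
hr [200.2521 196.7825]
hl [182.178  257.3832]
top [ 0.4444 -0.1287  1.1781] 383.11539803453576 254.36286658731433 190.35906368660164
fl [149.6764 184.1278]
fr [231.6873 182.9809]
bl [150.9619 129.8374]
br [231.4218 128.6202]
fl0 [164.577  191.9829]
fr0 [235.3281 191.0055]
eye [182.5993 165.0332]
hr [225.8255 146.1377]
hl [155.562  147.1748]
1.9 [0.2795 0.559  0.2313] [ 0.2298  0.9732 -0.      0.    ] 0.9996938380116269
```

View pics/sidec.png

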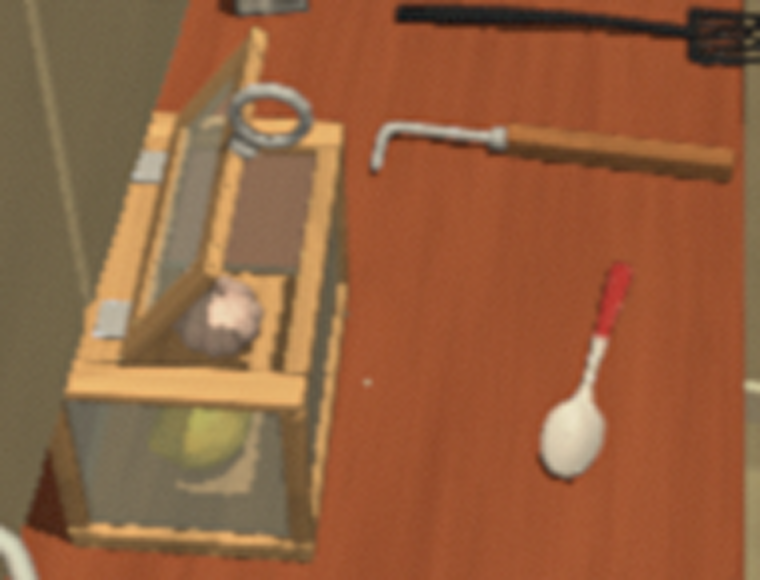

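View pics/topc.png

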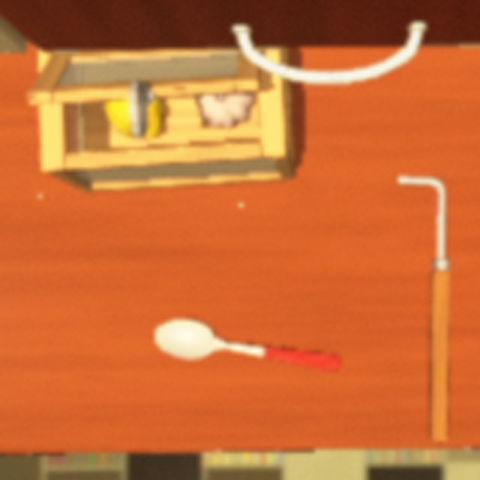

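The side crop shows the ring at crop (271,116), full image (222.8,194), on a flap about 1 rad open, with nothing in the way on the right. In the top crop the ring is edge-on at (141,108), full image (187,166). The pole lies along x, with the bend at (440,183) and the tip at (402,180).

```bash
cat >> h.py <<'E'
from scipy.optimize import least_squares
def proj(s,p):
    v=s['world_to_cam']@[*p,1]; return np.array([s['fx']*v[0]/v[2]+s['cx'],s['fy']*v[1]/v[2]+s['cy']])
def onz(s,uv,z):
    return least_squares(lambda p:proj(s,[*p,z])-uv,[.5,0]).x
def tri(pairs,x0=(.6,0,.2)):
    r=least_squares(lambda p:np.concatenate([proj(s,p)-uv for s,uv in pairs]),x0); return r.x,r.fun
E
python3 - <<'E'
from h import *
S=manip.snapshot('side');T=manip.snapshot('top')
t=lambda a,b:(140+a/3-.33,130+b/3-.33); d=lambda a,b:(155+a/4-.4,165+b/4-.4)
print('eye',tri([(S,d(271,116)),(T,t(141,108))]))
for n,c in dict(end=(440,438),join=(441,265),bend=(440,184),tip=(402,180)).items(): print('top',n,onz(T,t(*c),.011 if n in('bend','tip') else .022))
for n,c in dict(end=(732,155),join=(510,132),bend=(388,130),tip=(377,166)).items(): print('side',n,onz(S,d(*c),.011 if n in('bend','tip') else .022))
for n,a,b in (('FL',(307,382),(48,168)),('FR',(343,127),(287,155))): print(n,onz(S,d(*a),.165),onz(T,t(*b),.165))
E
```

```text
eye (array([0.6245, 0.0403, 0.276 ]), array([-0.72  , -0.1559,  0.032 ,  0.8026]))
top end [ 0.3427 -0.2105]
top join [ 0.5129 -0.2155]
top bend [ 0.5964 -0.2173]
top tip [ 0.601  -0.1785]
side end [ 0.3393 -0.2101]
side join [ 0.5024 -0.2133]
side bend [ 0.5937 -0.2148]
side tip [ 0.5968 -0.1771]
FL [0.5914 0.1352] [0.5956 0.1438]
FR [ 0.6013 -0.064 ] [ 0.6043 -0.0698]
```

Emit:
move_arm --increments '[[[0,0.012,-0.045,0,1.6],[0,0.012,-0.045,0,1.6],[0,0.012,-0.045,0,1.6],[0,0.012,-0.045,0,1.6],[0,0.012,-0.045,0,1.6],[0,0.012,-0.045,0,1.6],[0,0.012,-0.045,0,1.6],[0,0.012,-0.045,0,1.6]]]'

```text
t: 2.8
tcp_pos: [0.3759, 0.1973, 0.2317]
tool_rot: [0.119, 0.993, 0.0, 0.001]
force: [0.6, 0.7, 0.0]
finger_gap: 0.501
gripper_force: 0.0
```

Emit:
move_arm --increments '[[[0,0.012,-0.045,0,1.6],[0,0.012,-0.045,0,1.6],[0,0.012,-0.045,0,1.6],[0,0.012,-0.045,0,1.6],[0,0.012,-0.045,0,1.6],[0,0.012,-0.045,0,1.6],[0,0.012,-0.045,0,1.6],[0,0.012,-0.045,0,1.6]]]'

```text
t: 3.6
tcp_pos: [0.4718, -0.1632, 0.2316]
tool_rot: [0.008, 1.0, -0.0, 0.0]
force: [0.4, 1.0, -0.4]
finger_gap: 0.498
gripper_force: 0.0
```

Emit:
move_arm --increments '[[[0,0,-0.026,-0.02,0],[0,0,-0.026,-0.04,0],[0,0,0,-0.04,0],[0,0,0,0,0]]]'

```text
t: 4.0
tcp_pos: [0.4683, -0.2117, 0.127]
tool_rot: [0.009, 1.0, 0.003, -0.005]
force: [-0.6, -0.5, -0.7]
finger_gap: 0.498
gripper_force: 0.0
```

Run:
```python
from h import *
st=manip.sense();print(st['tcp_pos'],st['tool_rot'])
s=snap('wrist','w1');marks('wrist',['pole','hook_tip','eye'])
```

```text
[ 0.4683 -0.2117  0.127 ] [ 0.0095  0.9999  0.0034 -0.0046]
wrist spot_in pole [ 0.4286 -0.214   0.0254] 0.6
wrist mark_of hook_tip [ 0.6002 -0.1741  0.0138] 0.8
wrist spot_in hook_tip [ 0.4342 -0.2119  0.0247] 0.84
```

View pics/w1.png

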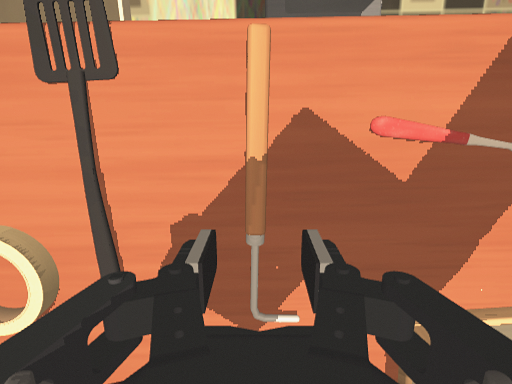

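The wrist view shows the handle at columns 247–270, centred between the pads (215 and 303), with the hook at (298,318). I'll descend and grip.

Emit:
move_arm --increments '[[[0,0.001,-0.001,-0.04,0],[0,0,0,-0.04,0],[0,0,0,-0.025,0],[0,0,0,-0.012,0],[0,0,0,-0.005,0],[0,0,0,0,0]]]'

```text
t: 4.95
tcp_pos: [0.4731, -0.2143, 0.0099]
tool_rot: [0.008, 1.0, -0.0, 0.0]
force: [0.3, 0.9, 0.1]
finger_gap: 0.498
gripper_force: 0.0
```

Emit:
move_arm --increments '[[[1,0,0,0,0],[1,0,0,0,0],[1,0,0,0,0],[1,0,0,0,0],[1,0,0,0,0],[1,0,0,0,0]]]' --newtons 60

```text
t: 5.55
tcp_pos: [0.4735, -0.2146, 0.0109]
tool_rot: [0.009, 1.0, -0.001, 0.001]
force: [0.1, 0.4, 6.7]
finger_gap: 0.193
gripper_force: 59.5
```

Emit:
move_arm --increments '[[[0,0,0,0,0],[0,0,0,0,0],[0,0,0,0,0],[0,0,0,-0.007,0],[0,0,0,0,0]]]'

```text
t: 6.05
tcp_pos: [0.472, -0.2137, 0.0014]
tool_rot: [0.009, 1.0, 0.0, -0.001]
force: [0.2, -0.1, 0.4]
finger_gap: 0.502
gripper_force: 0.0
```

Emit:
move_arm --increments '[[[1,0,0,0,0],[1,0,0,0,0],[1,0,0,0,0],[1,0,0,0,0],[1,0,0,0,0]]]' --newtons 80

```text
t: 6.55
tcp_pos: [0.4726, -0.2141, 0.0023]
tool_rot: [0.008, 1.0, -0.0, 0.0]
force: [0.6, 0.0, 0.2]
finger_gap: 0.194
gripper_force: 79.5
```

Emit:
move_arm --increments '[[[1,0,0,0.02,0],[1,0,0,0.04,0],[1,0,0,0.045,0],[1,0,0,0.045,0],[1,0,0,0.045,0],[1,0,0.01,0.04,1],[1,0,0.02,0.029,2],[1,0,0.02,0,0.8]]]'

```text
t: 7.35
tcp_pos: [0.4747, -0.165, 0.2707]
tool_rot: [-0.025, 1.0, -0.003, 0.004]
force: [1.5, 0.4, -1.3]
finger_gap: 0.188
gripper_force: 79.5
```

Emit:
move_arm --increments '[[[1,0,0.02,0,0],[1,0,0.03,0,0],[1,0,0.03,0,0],[1,0.01,0.02,0,0],[1,0.01,0,0,0],[1,0,0,0,0],[1,0,0,0,0]]]'

```text
t: 8.05
tcp_pos: [0.4925, -0.0647, 0.266]
tool_rot: [-0.025, 1.0, -0.0, -0.0]
force: [-0.2, -0.5, -0.4]
finger_gap: 0.193
gripper_force: 79.5
```

```bash
cat > look.py <<'E'
from h import *
import sys
n=sys.argv[1]
st=manip.sense();print(st['t'],st['tcp_pos'],st['tool_rot'],st['force'])
I=[]
for c in('side','top'):
    s=snap(c,f'{c}{n}'); marks(c,['hook_tip','eye'],1)
    i=s['img']; v=proj(s,[.62,.02,.24] if len(sys.argv)<3 else eval(sys.argv[2])); u0=int(v[0])-50;v0=int(v[1])-50
    print(c,'crop origin',u0,v0)
    I.append(cv2.resize(i[v0:v0+100,u0:u0+100],None,fx=4,fy=4,interpolation=cv2.INTER_CUBIC))
cv2.imwrite(f'pics/look{n}.png',np.hstack(I)[:,:,::-1])
E
python3 look.py 3
```

```text
8.05 [ 0.4925 -0.0647  0.266 ] [-0.0245  0.9997 -0.0002 -0.0004] [-0.2043 -0.4949 -0.3536]
side mark_of hook_tip [ 0.6234 -0.0162  0.2752] 0.81
side spot_in hook_tip [ 0.4518 -0.0575  0.2812] 0.9
side mark_of eye [0.6238 0.0453 0.2772] 0.8
side spot_in eye [0.6667 0.0541 0.2254] 0.62
side crop origin 175 148
top mark_of hook_tip [ 0.6141 -0.0175  0.2726] 0.61
top spot_in hook_tip [ 0.5783 -0.0607  0.2772] 0.59
top mark_of eye [0.6278 0.046  0.2791] 0.71
top spot_in eye [0.6604 0.0484 0.2301] 0.95
top crop origin 147 120
```

View pics/look3.png

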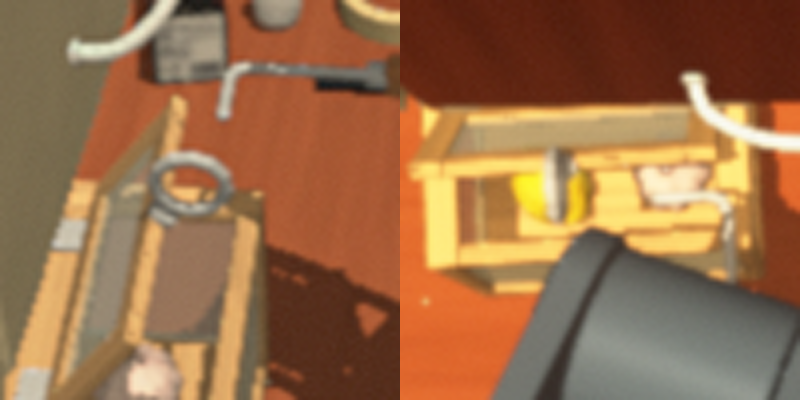

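Side: pin tip at crop (224,114), ring centre at (190,184). Top: tip at (655,198), ring at (558,185). I'll triangulate both.

Run:
```python
from h import *
S=manip.snapshot('side');T=manip.snapshot('top')
d=lambda a,b:(175+a/4-.4,148+b/4-.4); t=lambda a,b:(147+(a-400)/4-.4,120+b/4-.4)
tip=tri([(S,d(224,114)),(T,t(655,198))]);eye=tri([(S,d(190,184)),(T,t(558,185))]);print(tip,eye,eye[0]-tip[0])
b=tri([(S,d(238,70)),(T,t(727,197))]);print(b)
```

```text
(array([ 0.6155, -0.0167,  0.2771]), array([-0.6361, -0.1335,  0.0254,  0.6801])) (array([0.6244, 0.0415, 0.2771]), array([-0.5342, -0.1157,  0.0237,  0.5958])) [0.009  0.0582 0.    ]
(array([ 0.6153, -0.0596,  0.2733]), array([-0.999 , -0.2085,  0.0383,  1.0393]))
```

Emit:
move_arm --increments '[[[1,0.008,0.02,0.003,0],[1,0,0.02,0,0],[1,0,0,0,0],[1,0,0.01,0,0],[1,0,0.01,0,0],[1,0,0.009,0,0],[1,0,0.009,0,0],[1,0,0,0,0]]]'

```text
t: 9.45
tcp_pos: [0.5003, 0.0151, 0.2693]
tool_rot: [-0.025, 1.0, 0.0, -0.0]
force: [-0.1, -0.1, -1.4]
finger_gap: 0.188
gripper_force: 79.4
```

```bash
python3 look.py 4
```

```text
9.45 [0.5003 0.0151 0.2693] [-0.0253  0.9997  0.0002 -0.0001] [-0.1276 -0.1368 -1.4079]
side mark_of hook_tip [0.6304 0.0674 0.2789] 0.56
side spot_in hook_tip [0.4591 0.0237 0.2869] 0.88
side mark_of eye [0.6264 0.0473 0.2766] 0.6
side spot_in eye [0.6685 0.0573 0.2253] 0.81
side crop origin 175 148
top mark_of hook_tip [0.623  0.0636 0.2763] 0.69
top spot_in hook_tip [0.4146 0.0082 0.2887] 0.68
top mark_of eye [0.628  0.0478 0.2774] 0.8
top spot_in eye [0.6633 0.0502 0.2294] 0.66
top crop origin 147 120
```

View pics/look4.png

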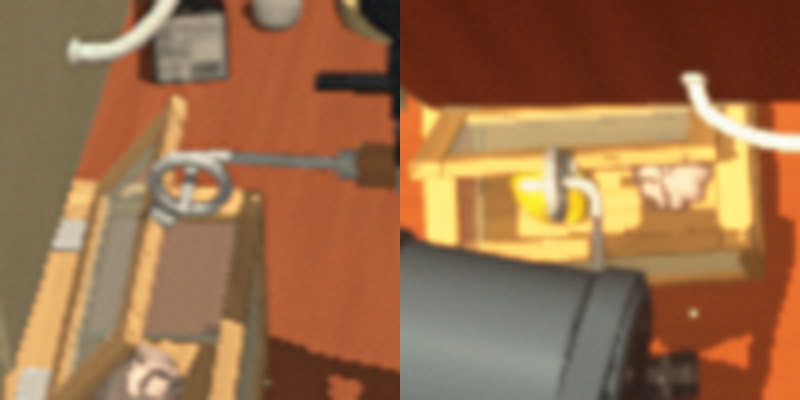

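Run:
```python
from h import *
a=cv2.imread('pics/top3.png').astype(int);b=cv2.imread('pics/top4.png').astype(int)
D=np.abs(a-b).sum(2)[160:174,170:202];print(D)
a=cv2.imread('pics/side3.png').astype(int);b=cv2.imread('pics/side4.png').astype(int)
print(np.abs(a-b).sum(2)[182:206,210:236])
```

```text
[[ 14  14  10  13  12  12  11  13   8  11  11  16  15  14  20  21  17  10
   14  21  16  16  16  12  11  14   9  11  14  10  16  11]
 [ 12  13  11  10  12  13  13  11  10  10  13  11  16   9  17  15  15   5
   11  22  21  15  18  12  20  12  12  13  15  13  10  16]
 [ 13  10  13  14  12  16  13  11  10  17  13  12   9  12  15  17  17  12
   10  19  19  17  15  16  17  16  18  18  17  13  19  12]
 [ 12  13  10  18  15  21  11  15  18  15  15  12   8  14  19  16   1  10
   38  39  30  34  33  20  22  19  15   9  13  15   9   5]
 [ 15   6  16  14  15   8  18  49  70  77  74  68  46  13  16  11  14  30
  134 133 113 127 129 112  78  36  15   6   7  10   7  16]
 [ 17  17  15  18  14  17  48 117 152 159 155 142  92  23  14   6  32  66
  207 210 198 226 266 286 235 113  28  13  11   6   7  20]
 [ 15  16  12  14  22  21  75 142 173 176 173 154  95  25  14   3  39   3
  107 143 171 208 286 344 348 240  66  13  10   9   6  11]
 [ 11   9  10  14   9  16  38  99 136 141 134 110  61  16  15  10  29  29
   25  61  73  95 183 315 374 299 117  24  13  13  11   2]
 [ 15   6  10   7  13   9  18  28  4
[... 2679 characters left out ...]
21  19  10
    6  11  30 155 263 287 210  80]
 [  6   5   4   7  13   7   8   3   7  32  52  47   1   4   4  17  12  17
    1  10  39 128 218 239 154  37]
 [  8   9  11  16  20  18  13  11   8  16  31   5  18   8   9  20  17  11
   14   4  13  53  94  97  30  32]
 [  8   6  14  13   8  17  16  13   2   8   9  10   5  18  19  18  24  13
    3   8   4   3  13   3 123 168]
 [ 14  11  14  18  12  13  16   3  21  26   3   9   8  15  14  11   8  16
    4   7  10  12  16  18 155 227]
 [  6   9  19  16  15   4  19  12  13   8   8  11  18  17  10   7  13  13
    7  19  10  17  12  18 143 236]
 [ 20  11  11  15  20   9  11  15   8   3   9  17  12  10  13  13  11   9
   12  10  12  16  18  25 157 226]]
```

The pin shows on both sides of the ring in the top view, and inside the hole in the side view, so the hook is in the eye. I'll swing it shut along the arc about the hinge (x≈0.70, z=0.17).

Emit:
move_arm --increments '[[[1,-0.006,0,-0.0045,0],[1,-0.006,0,-0.005,0],[1,-0.007,0,-0.007,0],[1,-0.0065,-0.001,-0.007,0],[1,-0.006,0,-0.008,0],[1,-0.0055,0,-0.008,0],[1,-0.0045,0,-0.0085,0],[1,-0.0045,-0.001,-0.0085,0]]]'

```text
t: 10.75
tcp_pos: [0.4541, 0.0121, 0.2121]
tool_rot: [-0.025, 1.0, 0.0, -0.0]
force: [1.0, 0.6, -0.8]
finger_gap: 0.191
gripper_force: 79.5
```

Emit:
move_arm --increments '[[[1,-0.003,0,-0.009,0],[1,-0.003,0,-0.0095,0],[1,-0.002,0,-0.0095,0],[1,-0.0015,0,-0.0095,0],[1,0,0,-0.0065,0],[1,0,0,-0.0065,0],[1,0,0,-0.0065,0],[1,0,0,0,0]]]'

```text
t: 11.55
tcp_pos: [0.4447, 0.0121, 0.155]
tool_rot: [-0.025, 1.0, 0.0, -0.001]
force: [-0.4, -0.9, -1.5]
finger_gap: 0.193
gripper_force: 79.4
```

```bash
python3 look.py 5 [.58,.02,.17]
```

```text
11.55 [0.4447 0.0121 0.155 ] [-0.0247  0.9997  0.0002 -0.0008] [-0.4327 -0.9345 -1.508 ]
side mark_of hook_tip [0.5708 0.0606 0.1624] 0.88
side spot_in hook_tip [0.4036 0.0155 0.1714] 0.97
side mark_of eye [0.5693 0.0429 0.1755] 0.93
side spot_in eye [0.6469 0.0502 0.1775] 0.74
side crop origin 193 170
top mark_of hook_tip [0.569  0.0604 0.1645] 0.64
top spot_in hook_tip [0.3605 0.0106 0.1679] 0.65
top mark_of eye [0.5692 0.04   0.1728] 0.98
top spot_in eye [0.6483 0.0484 0.1766] 0.92
top crop origin 151 140
```

View pics/look5.png

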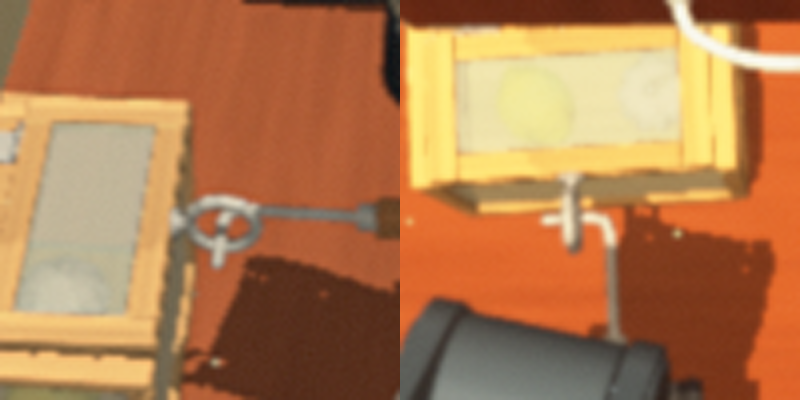

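The flap is nearly level: the eye is at about 0.174 and the pin at 0.164. I'll press past level and watch the force.

Emit:
move_arm --increments '[[[1,0,0,-0.003,0],[1,0,0,-0.003,0],[1,0,0,0,0]]]'

```text
t: 12.35
tcp_pos: [0.4448, 0.012, 0.1494]
tool_rot: [-0.025, 1.0, 0.0, -0.0]
force: [0.1, -0.5, -1.4]
finger_gap: 0.195
gripper_force: 79.4
```

Emit:
move_arm --increments '[[[1,0,0,-0.003,0],[1,0,0,0,0]]]'

```text
t: 12.55
tcp_pos: [0.4451, 0.012, 0.1469]
tool_rot: [-0.025, 1.0, -0.0, 0.0]
force: [-2.2, 0.1, 4.1]
finger_gap: 0.188
gripper_force: 80.2
```

Emit:
move_arm --increments '[[[1,0,0,-0.002,0],[1,0,0,0,0]]]'

```text
t: 12.75
tcp_pos: [0.4457, 0.012, 0.1451]
tool_rot: [-0.025, 1.0, -0.0, 0.001]
force: [-1.6, 1.5, 4.8]
finger_gap: 0.187
gripper_force: 80.3
```

Contact with the stop is felt, with the force up about 6 N at the expected height. I'll raise the pin to the middle of the eye and check.

Emit:
move_arm --increments '[[[1,0,0,0.004,0],[1,0,0,0.004,0],[1,0,0,0.005,0],[1,0,0,0,0]]]'

```text
t: 13.15
tcp_pos: [0.4452, 0.0119, 0.1583]
tool_rot: [-0.025, 1.0, -0.0, 0.0]
force: [-0.3, -0.4, -0.4]
finger_gap: 0.191
gripper_force: 79.4
```

```bash
python3 look.py 6 [.58,.02,.17]
```

```text
13.15 [0.4452 0.0119 0.1583] [-0.0246  0.9997 -0.0001  0.0003] [-0.282  -0.3977 -0.3855]
side mark_of hook_tip [0.5704 0.0625 0.1699] 0.9
side spot_in hook_tip [0.4065 0.0186 0.1722] 0.56
side mark_of eye [0.5724 0.0429 0.1697] 0.91
side spot_in eye [0.6474 0.0545 0.174 ] 0.66
side crop origin 193 170
top mark_of hook_tip [0.5679 0.0602 0.1652] 0.5
top spot_in hook_tip [0.3586 0.0082 0.1737] 0.61
top mark_of eye [0.5706 0.0447 0.1712] 0.86
top spot_in eye [0.6455 0.0459 0.1742] 0.95
top crop origin 151 140
```

View pics/look6.png

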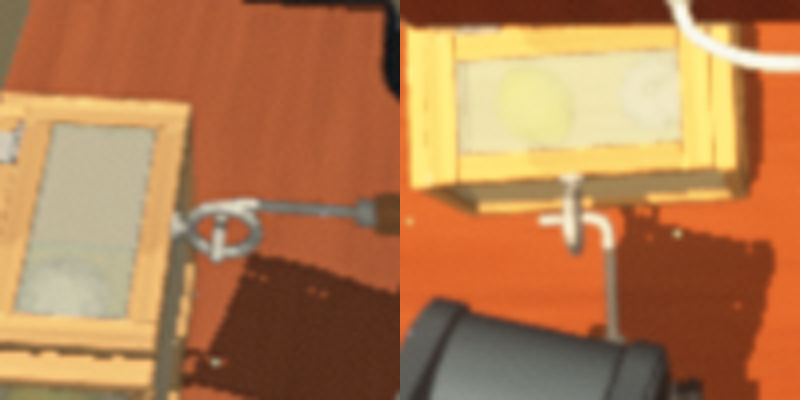

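The eye is at z≈0.170 (shut) and the pin is near its middle. I'll withdraw to the right.

Emit:
move_arm --increments '[[[1,0.0015,-0.006,0,0],[1,0.0005,-0.008,0,0],[1,0.0005,-0.01,0,0],[1,0.0005,-0.01,0,0],[1,0.0005,-0.01,0,0],[1,0.0005,-0.015,0,0],[1,0,-0.02,0,0],[1,0,0,0,0]]]'

```text
t: 14.45
tcp_pos: [0.4499, -0.0697, 0.158]
tool_rot: [-0.023, 1.0, -0.001, 0.001]
force: [0.2, 0.0, -1.3]
finger_gap: 0.187
gripper_force: 79.4
```

```bash
python3 look.py 7 [.58,.02,.17]
```

```text
14.45 [ 0.4499 -0.0697  0.158 ] [-0.0232  0.9997 -0.0006  0.0008] [ 0.2313  0.0092 -1.2765]
side mark_of hook_tip [ 0.577  -0.0204  0.1709] 0.84
side spot_in hook_tip [ 0.4111 -0.0625  0.1753] 0.96
side mark_of eye [0.5705 0.0439 0.1686] 0.63
side spot_in eye [0.6458 0.051  0.1729] 0.57
side crop origin 193 170
top mark_of hook_tip [ 0.5722 -0.0191  0.1663] 0.44
top spot_in hook_tip [ 0.5275 -0.0655  0.1692] 0.59
top mark_of eye [0.5699 0.0442 0.1685] 0.7
top spot_in eye [0.6458 0.0465 0.1734] 0.78
top crop origin 151 140
```

Unhooked, with the eye still at z≈0.169. I'll carry the pole back to its clear spot and set it down.

Emit:
move_arm --increments '[[[1,0,-0.03,0,0],[1,0.01,-0.04,0,0],[1,0.01,-0.04,0,0],[1,0.01,-0.03,-0.02,0],[1,0,0,-0.03,0],[1,0,0,-0.03,0],[1,0,0,-0.03,0],[1,0,0,-0.02,0]]]'

```text
t: 15.75
tcp_pos: [0.4784, -0.2065, 0.0259]
tool_rot: [-0.025, 1.0, 0.001, -0.001]
force: [-0.6, -0.2, -0.7]
finger_gap: 0.191
gripper_force: 79.4
```

Emit:
move_arm --increments '[[[1,0,0,-0.01,0],[1,0,0,-0.006,0],[1,0,0,0,0]]]'

```text
t: 16.05
tcp_pos: [0.4792, -0.2069, 0.0116]
tool_rot: [-0.025, 1.0, 0.0, -0.0]
force: [0.6, 0.1, -1.4]
finger_gap: 0.19
gripper_force: 79.4
```

Emit:
move_arm --increments '[[[1,0,0,-0.004,0],[1,0,0,-0.004,0],[1,0,0,0,0]]]'

```text
t: 16.35
tcp_pos: [0.4793, -0.2072, 0.0041]
tool_rot: [-0.025, 1.0, -0.0, 0.0]
force: [0.1, 1.5, -0.7]
finger_gap: 0.194
gripper_force: 79.4
```

Emit:
move_arm --increments '[[[1,0,0,-0.002,0],[1,0,0,0,0],[0.6,0,0,0,0],[0,0,0,0,0],[0,0,0,0,0],[0,0,0,0,0],[0,0,0,0,0]]]'

```text
t: 17.05
tcp_pos: [0.4789, -0.207, 0.0017]
tool_rot: [-0.025, 1.0, 0.0, -0.0]
force: [0.2, 0.4, -0.3]
finger_gap: 0.498
gripper_force: 0.0
```

Emit:
move_arm --increments '[[[0,0,0,0.01,0],[0,0,0,0.02,0],[0,0,0,0.04,0],[0,0,0,0.04,0],[0,-0.02,0,0.04,0],[0,-0.03,0,0.03,0],[0,0,0,0,0]]]'

```text
t: 17.75
tcp_pos: [0.4276, -0.2071, 0.1857]
tool_rot: [-0.024, 1.0, -0.002, 0.002]
force: [0.3, 0.1, -0.6]
finger_gap: 0.502
gripper_force: 0.0
```

Run:
```python
from h import *
for c in('side','top'): snap(c,c+'8'); marks(c,['pole','hook_tip','eye'],1)
print(manip.sense()['tcp_pos'])
```

```text
side mark_of pole [ 0.4729 -0.2067 -0.0023] 0.77
side spot_in pole [ 0.4475 -0.2036  0.0179] 0.68
side mark_of hook_tip [ 0.6077 -0.1566  0.0113] 0.79
side spot_in hook_tip [ 0.4566 -0.2005  0.0167] 0.62
side mark_of eye [0.5727 0.043  0.1696] 0.79
side spot_in eye [0.6458 0.0525 0.1714] 0.85
top spot_in pole [0.6368 0.0443 0.1738] 0.57
top mark_of hook_tip [ 0.602  -0.158   0.0088] 0.68
top spot_in hook_tip [ 0.5211 -0.2041  0.0132] 0.46
top mark_of eye [0.5689 0.0451 0.1706] 0.59
top spot_in eye [0.6454 0.0474 0.1707] 0.66
[ 0.4291 -0.2069  0.1815]
```

View pics/side8.png

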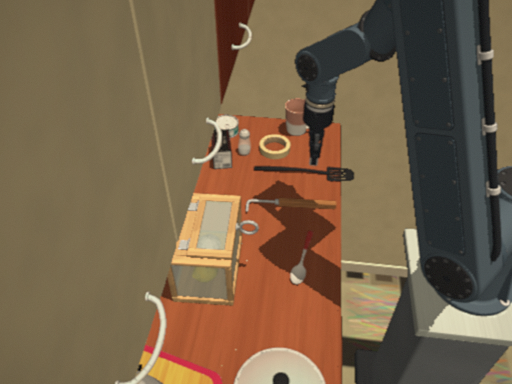

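The side view shows the skylight shut (ring at (248,227), level with the roof). The pole lies flat at (247–336, 203), and the gripper is clear.

```bash
python3 -c "
from station import manip
print(manip.sign_off())"
```

```text
the job is handed in; nothing more can be done
None
```

I hooked the eye from the right, swung the skylight fully shut, unhooked the pole and laid it flat on the worktop; the final images show the skylight still shut, and the job was handed in at about 18 s.

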